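# Build the chocolate sample display in running bond

## Robot

A 6-joint arm with a two-finger parallel gripper is mounted at the origin on a cart in front of the work surface, level with it; the furniture and walls round the work are solid. World frame = base frame: x ahead of the robot, y to its left, z up, the work surface at z = 0. Lengths are in mm, angles in rad, forces in N, time in s.
With the tool pointing down it reaches from about 200 to 875 mm from the base axis. Payload 3.4 kg.
Tool frame: the origin (TCP) lies midway between the tips of the shut fingers; the grasp point (between the pads) lies 19 mm behind it; z points along the fingers, y is the line along which they close (so a half turn about z gives the same grasp; the last joint's range is limited). The gripper opens to 94 mm and grips with 3 to 60 N. Pads are 16 mm wide; open, the fingers measure 119 mm over their backs; the gripper's body (75 mm by 177 mm) begins 78 mm behind the grasp point.
Start: joints at [1.036, 0.276, 1.505, -0, 1.361, -0.121], TCP at [231.224, 526.499, 205.493] pointing down, gripper open.
Joint ranges: [-2.89, 2.89], [-0.75, 2.08], [0.22, 2.7], [-1.18, 4.32], [0.11, 2.71], [-2.7, 2.7]. Speed limits (rad/s): [2.57, 2.57, 3.14, 3.14, 3.14, 3.14].

## Interface

Orientations are given as a unit quaternion [x, y, z, w].
In Python, from station import env gives the robot as it stands. Calls block until the motion is done:
- env.move_pose(position, orientation): joint-space move of the TCP to a pose.
- env.move_l(position, attitude=None, rate=150, threshold=None): straight line of the TCP; attitude=None keeps the orientation; rate is the mean speed in mm/s. With threshold (N) it stops when the force on the tool has changed by that much, and returns True; else False.
- env.set_joints(angles): joint-space move.
- env.move_gripper(opening, strength=None): finger opening in mm; strength is the grip in N (None keeps the last); returns when the fingers have stopped.
- env.pause(seconds).
- env.ik(position, orientation): joint angles nearest the present ones, or None.
- env.get_obs(): the state.
- env.get_image(name): name is "side" or "top" or "wrist"; returns a dict with "img" (400x640x3 uint8, red, green, blue), "fov_y" (degrees; the focal length in pixels is half the picture's height over the tangent of half this angle, whatever the lens; pixels are square), "cx", "cy" (the principal point, pixels), "extrinsics" (4x4, takes a point from camera to world coordinates); the wrist camera has in their place "tool_from_camera" (4x4, takes a point from camera to tool coordinates, whose origin is the TCP and whose axes are the flange's). Camera axes: x right, y down, z forward; pixel columns grow to the right and rows downward; lengths in mm; the calibration is good to about 2 mm. A picture is of the moment at which its call begins: read the wrist's pose just before it. There is no depth.
A pose or a line that the arm cannot do raises env.MotionError and nothing moves.
- env.sign_off(): hands the job in; it is judged then, once.
Trained networks look in the newest picture that a camera, given by its name, has taken for a name from the list of things; names that differ only in an ending like _2 or _b are one class to them, and where a whole thing is asked for, a point or a joint stands for the part that bears it (a point fixed in the world has none). Each returns a list of dicts, best first, with "score" (0 to 1); they miss things now and then, are a little off and sometimes report something else, mostly with a low value. They report only what shows in the picture. A call takes as long as a camera call. They do not tell look-alikes from the thing itself.
- env.recognise(query, camera): "rect" ([left, top, width, height] in pixels, round what is visible of it).
- env.landmark_of(query, camera): "centre" ([column, row] in pixels: a listed point, or the origin of a listed thing).
The state is a dict: "t": time; "joints": joint angles; "qd": joint speeds; "joint_efforts": joint torques, N m; "tcp_pos": TCP position; "tcp_rot": TCP orientation; "ft_force": force on the tool from outside, world axes, zero at the start; "moment": the same for the moment, N m; "gripper_width": finger opening in mm; "grip_force": force on a finger pad.
Only numpy, scipy, OpenCV 4.12 (cv2) and the standard library are available. Lean on these libraries where they do the work, as an engineer would, in place of code of your own. Each camera call takes 0.05 s, during which the arm holds its last target. There are 200 camera calls.

## Task

Build the sample display on the wooden board: lay the square-ended bar on the dark line to the left of the cross mark and the round-ended bar to its right (left and right as the robot sees them), end to end and nearly touching at the cross mark, then lay the grooved bar along the line on top of the two in running bond, its middle over their joint. Stand the open cup shell, mouth up, on the middle of the grooved bar, and stand the spice jar upright inside the ring behind the stack. Leave the kitchen timer and the tart dish where they stand.

Things in the scene. Friction and masses are not known exactly. Their poses are not given: they have to be found in the camera images.
- board: fixed light wooden board, 160 x 260 x 12 mm (x, y, z); origin: centre of underside; x away from the robot (within 0.35 rad), y left along the long side. Flat top with flush dark wood inlays: a line 236 mm long along y at x = -30 mm; a 60 mm cross mark across its middle (x = -30, y = 0); behind it a ring, 50 mm inside, 60 mm outside diameter, centred at x = +42, y = 0.
- square_bar: plain brown chocolate bar, 36 x 90 x 22 mm (x, y, z); origin: centre of its underside, y along its length, z up. Flat smooth top and square ends.
- round_bar: plain brown chocolate bar, 36 x 90 x 22 mm (x, y, z); origin: centre of its underside, y along its length, z up. Flat smooth top; both ends are half-rounds of 18 mm radius (90 mm is over the round ends).
- grooved_bar: plain brown chocolate bar, 36 x 90 x 22 mm (x, y, z); origin: centre of its underside, y along its length, z up. Square ends; two grooves 6 mm wide and 8 mm deep run across its top and part it into three pieces 26 mm long; below the grooves it is one solid block.
- cup_shell: small open chocolate cup, dark brown, 41 mm across the mouth, 32 mm across the foot, 20 mm high, 14 g; origin: centre of its underside, z up through the mouth. Gripped from outside across its walls.
- chili_jar: closed spice jar, clear glass with a coloured label and yellow screw cap, 42 mm across, 106 mm high, cap 41 mm across from 85 mm up; 110 g; origin: centre of its underside, z up. Can be gripped across the cap or just below it.
- timer: loose kitchen timer, red and white, 68 mm across, 60 mm high; bystander, stands behind the work on the right; origin: centre of its underside.
- tart_dish_1: loose fluted aluminium tart dish, 83 mm across, 33 mm high; bystander, stands behind the work on the left; origin: centre of its underside.
There are look-alikes about, which are no part of the job. Leave any purple look-alike of the chili_jar alone.

How it is judged:
By the outcome, as a careful person would: the job done as asked, in the order asked, and still so for the second after the job is handed in, with the robot touching nothing.
It also fails if it takes over 104 s, if anything falls off the work surface, if the arm or the gripper's body presses on something with over 40 N, if the wrist force passes 120 N, or if a joint passes its speed limit or range.

## Working session

There is one attempt and no reset: what is moved stays moved. The work goes in short steps, each a Python script; the robot and the scene stay as the last script left them, time stands still between calls to the robot, and variables do not carry over. Pictures are saved under pics/ and viewed, at most 14 in all, crops included, and the job is handed in when it is done.

```bash
ls; mkdir -p pics
python3 - <<'E'
from station import env
import cv2,numpy as np
for n in ["top","side"]:
    d=env.get_image(n); cv2.imwrite(f"pics/{n}0.png",d["img"][:,:,::-1])
    print(n,d["fov_y"],d["cx"],d["cy"],np.round(d["extrinsics"],3).tolist())
    for q in ["board","square_bar","round_bar","grooved_bar","cup_shell","chili_jar","timer","tart_dish_1"]:
        print(q,[(np.round(r["rect"]).tolist(),round(r["score"],2)) for r in env.recognise(q,n)],[(np.round(r["centre"],1).tolist(),round(r["score"],2)) for r in env.landmark_of(q,n)])
print(env.get_obs())
E
```

```text
pics
top 50.01611753575713 317.30180430644054 191.1724829627355 [[0.01, -0.985, 0.172, 298.272], [-1.0, -0.013, -0.012, -12.083], [0.014, -0.172, -0.985, 1320.961], [0.0, 0.0, 0.0, 1.0]]
board [([250.0, 162.0, 89.0, 69.0], 0.94)] [([295.3, 193.2], 0.8)]
square_bar [([391.0, 174.0, 31.0, 11.0], 0.73)] [([406.9, 182.1], 0.64)]
round_bar [([181.0, 212.0, 32.0, 20.0], 0.72)] [([197.1, 222.7], 0.9)]
grooved_bar [([185.0, 174.0, 27.0, 19.0], 0.94)] [([200.3, 187.0], 0.64)]
cup_shell [] [([305.5, 135.2], 0.7)]
chili_jar [([434.0, 228.0, 25.0, 17.0], 0.82), ([356.0, 161.0, 17.0, 18.0], 0.69), ([399.0, 219.0, 25.0, 15.0], 0.68), ([360.0, 246.0, 14.0, 18.0], 0.62)] [([406.6, 228.3], 0.79), ([362.8, 171.7], 0.62), ([366.5, 256.7], 0.54), ([438.4, 235.3], 0.53)]
timer [([362.0, 123.0, 21.0, 28.0], 0.89)] [([372.6, 138.1], 0.83)]
tart_dish_1 [] [([241.7, 125.9], 0.74)]
side 48.34666694937417 318.08162991044406 201.67235981406577 [[0.931, -0.145, 0.335, 126.598], [-0.364, -0.433, 0.825, -1087.055], [0.026, -0.89, -0.456, 605.44], [0.0, 0.0, 0.0, 1.0]]
board [([265.0, 179.0, 64.0, 41.0], 0.94)] [([
[... 808 characters left out ...]
79)]
{'t': 1.7, 'joints': array([ 1.03601921e+00,  2.75903181e-01,  1.50490117e+00,  2.76650101e-05,
        1.36073186e+00, -1.20982511e-01]), 'qd': array([ 0.00074892,  0.00115158,  0.00181825,  0.00078668, -0.00255459,
        0.00191021]), 'joint_efforts': array([-5.81577424e-04, -4.04452980e+01, -2.37494677e+01,  7.03133410e-02,
        2.47634319e-02, -1.83076082e-06]), 'tcp_pos': array([231.19792764, 526.49765301, 205.49072622]), 'tcp_rot': array([ 2.05427189e-01,  9.78672401e-01,  3.10725141e-05, -3.72021494e-06]), 'ft_force': array([ 0.74266816, -0.54570621,  0.18768156]), 'moment': array([-0.01542273,  0.00145896, -0.01834219]), 'grip_force': 0.0, 'gripper_width': 94.3053498151753}
```

Run:
```python
import cv2
a=cv2.imread("pics/top0.png")[100:280,150:470]; cv2.imwrite("pics/top0c.png",cv2.resize(a,(800,450),interpolation=cv2.INTER_CUBIC))
a=cv2.imread("pics/side0.png")[130:310,190:430]; cv2.imwrite("pics/side0c.png",cv2.resize(a,(800,600),interpolation=cv2.INTER_CUBIC))
```

```text
(no output)
```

View pics/top0c.png

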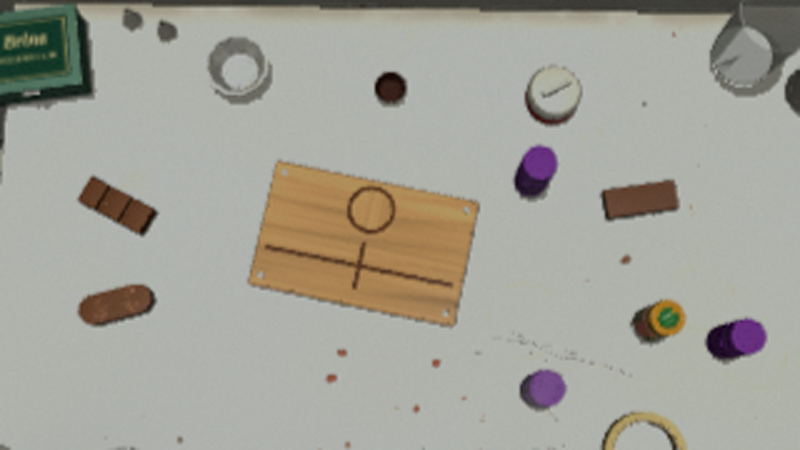

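View pics/side0c.png

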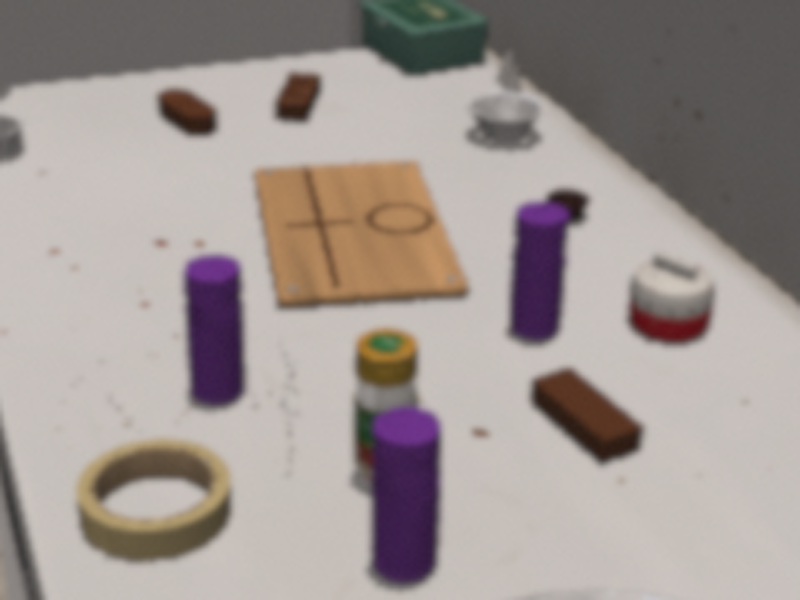

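The jar to use is the one with the green label and yellow cap, at about top pixel (414,228). The candidates at (362,171), (367,256) and (440,234) are purple look-alikes. The square bar is at (406,180), the grooved bar at (197,183), the round bar at (197,222) and the cup at (306,135), mouth up. Next I'll measure with the wrist camera from above.

```bash
cat > h.py <<'E'
from station import env
import cv2, numpy as np
from scipy.spatial.transform import Rotation as Rn
def quat(phi):                       # tool down, finger line at angle phi
    a=(phi+np.pi/2)/2; return [np.cos(a),np.sin(a),0,0]
def best(p,phi):                     # of the two half-turn twins the one nearer j6=0
    c=[(abs(j[5]),quat(f)) for f in (phi,phi+np.pi) if (j:=env.ik(p,quat(f))) is not None]
    return min(c,key=lambda t:t[0])[1]
def snap(name,fn=None):
    o=env.get_obs(); d=env.get_image(name)
    if name=="wrist":
        T=np.eye(4); T[:3,:3]=Rn.from_quat(o["tcp_rot"]).as_matrix(); T[:3,3]=o["tcp_pos"]
        d["extrinsics"]=T@d["tool_from_camera"]
    if fn: cv2.imwrite(f"pics/{fn}.png",d["img"][:,:,::-1])
    return d
def w(d,px,z):                       # pixels -> world xy on plane z
    px=np.atleast_2d(np.asarray(px,float)); f=200/np.tan(np.radians(d["fov_y"]/2)); E=d["extrinsics"]
    r=np.c_[(px[:,0]-d["cx"])/f,(px[:,1]-d["cy"])/f,np.ones(len(px))]@E[:3,:3].T
    return (E[:3,3]+r*((z-E[2,3])/r[:,2])[:,None])[:,:2]
def px(d,P):
    f=200/np.tan(np.radians(d["fov_y"]/2)); E=np.linalg.inv(d["extrinsics"]); c=E[:3,:3]@np.asarray(P,float)+E[:3,3]
    return np.array([c[0]/c[2]*f+d["cx"],c[1]/c[2]*f+d["cy"]])
E
python3 - <<'E'
from h import *
d=snap("top")
for n,p,z in [("board",(295.3,193.2),0),("sq",(406,180),22),("rd",(197,222),22),("gr",(197,183),22),("cup",(306,135),20),("jar",(416.5,228),106),("purp",(365,168),106),("purp2",(445,234),106),("timer",(372,138),50),("tart",(246,128),20)]: print(n,w(d,p,z).round())
p=[330,60,330]; env.move_pose(p,best(p,np.pi/2)); d=snap("wrist","w1"); print(env.get_obs()["t"],d["fov_y"],d["cx"],d["cy"],d["tool_from_camera"].round(3).tolist(),env.get_obs()["joints"])
E
```

```text
board [[522.  40.]]
sq [[ 564. -303.]]
rd [[426. 335.]]
gr [[546. 342.]]
cup [[705.   9.]]
jar [[ 408. -310.]]
purp [[ 581. -165.]]
purp2 [[ 392. -391.]]
timer [[ 689. -195.]]
tart [[725. 199.]]
3.5917 66.21372638726548 318.1334950960527 197.7939226901477 [[-0.001, -0.968, -0.252, 72.628], [1.0, -0.001, -0.001, -1.509], [0.001, -0.252, 0.968, -179.752], [0.0, 0.0, 0.0, 1.0]] [-2.74918084e-02 -1.51618305e-01  1.67206214e+00  2.42163740e-04
  1.62152533e+00  1.54191891e+00]
```

View pics/w1.png

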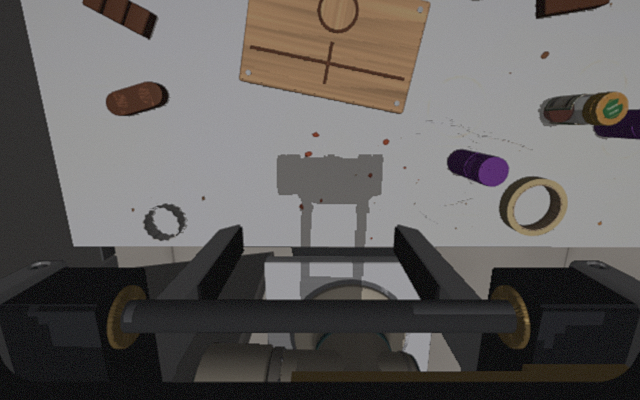

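The wrist camera works. It shows the board at about (335,50), the round bar at (137,97) and the fingers below row 225. I'll look from directly above each target.

```bash
cat >> h.py <<'E'
PH=1.5*np.pi
def over(xy,z,fn,h=150):             # camera straight above xy
    env.move_pose([xy[0]-72,xy[1],h],quat(PH)); env.pause(0.15); return snap("wrist",fn)
def brown(d,xy,z,vmax=150):          # blob nearest to xy, in world coordinates at z
    hsv=cv2.cvtColor(d["img"],cv2.COLOR_RGB2HSV); m=((hsv[...,1]>75)&(hsv[...,2]<vmax)&((hsv[...,0]<18)|(hsv[...,0]>170))).astype(np.uint8)
    m=cv2.morphologyEx(m,cv2.MORPH_CLOSE,np.ones((9,9),np.uint8)); m=cv2.morphologyEx(m,cv2.MORPH_OPEN,np.ones((3,3),np.uint8))
    cs=[c for c in cv2.findContours(m,cv2.RETR_EXTERNAL,cv2.CHAIN_APPROX_NONE)[0] if cv2.contourArea(c)>300]
    t=px(d,[*xy,z]); c=min(cs,key=lambda c:np.linalg.norm(c[:,0].mean(0)-t))
    return c,w(d,c[:,0],z)
def bar(d,xy,z=22):
    c,P=brown(d,xy,z); (cx,cy),(a,b),_=r=cv2.minAreaRect(P.astype(np.float32)); B=cv2.boxPoints(r)
    e=B[1]-B[0] if np.linalg.norm(B[1]-B[0])>np.linalg.norm(B[2]-B[1]) else B[2]-B[1]
    if e[1]<0: e=-e
    yaw=np.arctan2(-e[0],e[1]); return np.array([cx,cy]),yaw,sorted((a,b))
def vis(d,xy,z,fn): pass
E
python3 - <<'E'
from h import *
d=over((515,35),12,"b1")
for n,xy in [("gr",(546,342)),("rd",(426,335))]:
    d=over(xy,22,n+"1"); print(n,bar(d,xy),env.get_obs()["t"])
a=[cv2.imread(f"pics/{n}.png") for n in("b1","gr1","rd1")]
cv2.imwrite("pics/m1.png",np.vstack([a[0][:280],np.hstack([a[1][30:270,160:480],a[2][30:270,160:480]])]))
E
```

```text
gr (array([554.16113281, 349.32669067]), np.float32(-0.47780105), [34.1634407043457, 87.94718170166016]) 6.0333
rd (array([431.14013672, 342.55505371]), np.float32(0.26435232), [34.88214111328125, 87.4913558959961]) 6.7833
```

View pics/m1.png

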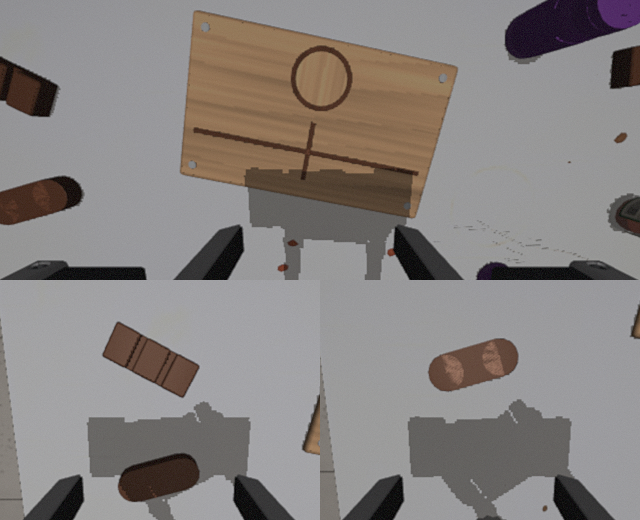

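The mosaic shows the board line from (195,130) to (418,173), the cross at (308,152) and the ring at (322,78). Both left bars are upright and cleanly segmented. Next I'll fit the inlay model and measure from a second board view as a check, then pick the square bar.

```bash
cat >> h.py <<'E'
from scipy.optimize import least_squares
def board(d,x0=(515,37,-0.19)):
    g=cv2.cvtColor(d["img"],cv2.COLOR_RGB2GRAY); bh=cv2.morphologyEx(g,cv2.MORPH_BLACKHAT,np.ones((13,13),np.uint8))
    v,u=np.nonzero(bh[:222]>22); P=w(d,np.c_[u,v],12); x=np.array(x0,float)
    def loc(p,P): c,s=np.cos(p[2]),np.sin(p[2]); D=P-p[:2]; return np.c_[D@[c,s],D@[-s,c]]
    def dist(p,P):
        L=loc(p,P); X,Y=L.T
        seg=lambda a,h,b:np.hypot(a,np.maximum(abs(b)-h,0))
        return np.min([seg(X+30,117,Y),seg(Y,29,X+30),abs(np.hypot(X-42,Y)-27.5)],0)
    for tol in (15,8,5,4):
        Q=P[dist(x,P)<tol]; r=least_squares(dist,x,args=(Q,),loss="soft_l1"); x=r.x
    # ends of the long line settle y along the line
    return x,len(Q),np.sqrt(np.mean(dist(x,Q)**2))
E
python3 - <<'E'
from h import *
xy=(564,-303)
d=over((500,60),12,"b2"); print(board(d))
d=over((530,20),12,"b3"); print(board(d))
d=over(xy,22,"sq1"); c,y,s=bar(d,xy); print(c,y,s)
d=over(c,22,"sq2"); print(bar(d,c),env.get_obs()["t"])
j=[(r["centre"],r["score"],w(d,r["centre"],0)) for r in env.landmark_of("chili_jar","wrist")]; print(j)
E
```

```text
(array([ 5.12473487e+02,  4.21864717e+01, -1.94051090e-01]), 2776, np.float64(1.645727938802706))
(array([ 5.12491137e+02,  4.23829367e+01, -1.94163733e-01]), 2499, np.float64(1.6091043278401052))
[ 570.51751709 -301.00198364] 0.15455966 [34.42461395263672, 87.9775161743164]
(array([ 570.50378418, -301.00402832]), np.float32(0.15866126), [34.395423889160156, 87.95057678222656]) 10.4833
[([327.8, 253.7], 0.88, array([[ 417.98520029, -310.07306003]])), ([188.7, 96.6], 0.79, array([[ 592.45297044, -166.54039992]])), ([403.0, 272.3], 0.62, array([[ 394.01977225, -399.37117428]]))]
```

```bash
cat >> h.py <<'E'
BD=(512.48,42.3,-0.194)
def onb(x,y,B=BD): c,s=np.cos(B[2]),np.sin(B[2]); return np.array([B[0]+c*x-s*y,B[1]+s*x+c*y])
def pick(xy,phi,z,open_,force,up=110):
    q=best([*xy,up],phi); env.move_gripper(open_); env.move_pose([*xy,up],q); env.move_l([*xy,z+15],rate=250); env.move_l([*xy,z],rate=60)
    env.move_gripper(5,force); o=env.get_obs(); print("grip",o["gripper_width"],o["grip_force"]); env.move_l([*xy,up],rate=250)
def place(xy,phi,z,open_,up=110):
    q=best([*xy,up],phi); env.move_pose([*xy,up],q); env.move_l([*xy,z+12],rate=250)
    print("contact",env.move_l([*xy,z],rate=40,threshold=8),env.get_obs()["tcp_pos"].round(1),env.get_obs()["ft_force"].round(1))
    env.move_gripper(open_); env.move_l([*xy,up],rate=250); print("t",env.get_obs()["t"])
E
python3 - <<'E'
from h import *
pick((570.5,-301.0),0.157,4,56,15)
place(onb(-30,46),BD[2],16.4,56)
xy=onb(-30,46); d=over(onb(-20,20),12,"p1"); print(board(d)); c,y,s=bar(d,xy,34); print(xy,c,y,s)
E
```

```text
grip 35.82336295646385 14.999787211418152
contact False [492.6  93.2  16.9] [0.6 0.1 1.1]
t 18.1667
(array([ 5.12551371e+02,  4.21562417e+01, -1.94052400e-01]), 2201, np.float64(1.6454212280807716))
[491.9108996   93.22064521] [511.17807007  44.39630127] -0.19392532 [146.40956115722656, 238.3154296875]
```

View pics/p1.png

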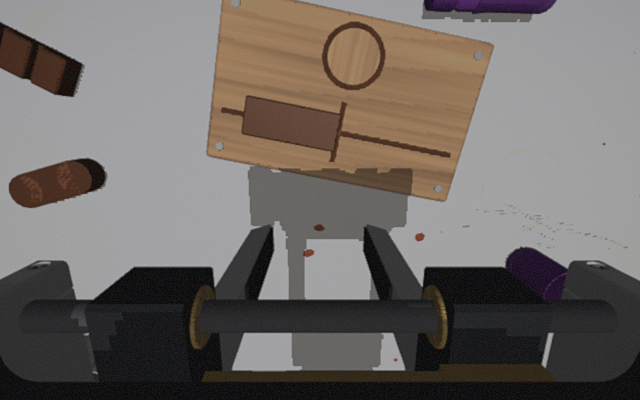

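The square bar lies on the line left of the cross, from (243,108) to (340,140), with its end at the cross mark. I'll tune the mask for bars on wood and measure it.

```bash
cat >> h.py <<'E'
def barb(d,xy,z,vmax=118):           # bar on the board: darker than wood; inlay lines opened away
    v=d["img"].max(2); m=(cv2.GaussianBlur(v,(3,3),0)<vmax).astype(np.uint8); m=cv2.morphologyEx(m,cv2.MORPH_CLOSE,np.ones((5,5),np.uint8)); m=cv2.morphologyEx(m,cv2.MORPH_OPEN,np.ones((13,13),np.uint8))
    cs=[c for c in cv2.findContours(m,cv2.RETR_EXTERNAL,cv2.CHAIN_APPROX_NONE)[0] if cv2.contourArea(c)>300]
    t=px(d,[*xy,z]); c=min(cs,key=lambda c:np.linalg.norm(c[:,0].mean(0)-t)); r=cv2.minAreaRect(w(d,c[:,0],z).astype(np.float32)); B=cv2.boxPoints(r)
    e=B[1]-B[0] if np.linalg.norm(B[1]-B[0])>np.linalg.norm(B[2]-B[1]) else B[2]-B[1]
    if e[1]<0: e=-e
    return np.array(r[0]),np.arctan2(-e[0],e[1]),sorted(r[1])
def rel(p,B=BD): c,s=np.cos(B[2]),np.sin(B[2]); D=np.asarray(p)-B[:2]; return np.array([D@[c,s],D@[-s,c]])
E
python3 - <<'E'
from h import *
d=snap("wrist"); v=d["img"].max(2); print(v[125,280:300],v[90,280:300])
for vm in (105,118,130):
    try: c,y,s=barb(d,onb(-30,46),34,vm); print(vm,c,rel(c),y-BD[2],s)
    except Exception as e: print(e)
E
```

```text
[ 99  97  97  99  96  97 100  98  98  98  97  99  95 100  99  97 100  98
  98  99] [133 139 139 136 135 138 137 141 143 141 144 148 147 149 149 153 150 153
 151 144]
105 [491.63494873  91.78921509] [-29.99481548  44.54222286] 0.013928413 [36.087318420410156, 93.84879302978516]
118 [491.82879639  92.21901703] [-29.88746375  45.00133311] 0.009910822 [36.54500961303711, 94.78426361083984]
130 [491.57168579  91.7480011 ] [-30.04894621  44.48958583] 0.019169018 [37.82422637939453, 95.93730926513672]
```

Run:
```python
from h import *
d=over((431,342.5),22,None); c,y,s=bar(d,(431,342.5)); print(c,y,s)
pick(c,y,4,56,15)
place(onb(-30,-45.7),BD[2],16.2,56)
d=over(onb(-30,0),12,"p2",h=80); im=d["img"]; u=px(d,[*onb(-30,0),34]); print(u)
for yy in (-90.7,-0.7,1,91): print(yy,px(d,[*onb(-30,yy),34]))
a=cv2.imread("pics/p2.png")[30:230,160:480]; cv2.imwrite("pics/p2c.png",cv2.resize(a,(800,500),interpolation=cv2.INTER_CUBIC))
```

```text
[431.04901123 342.46679688] 0.26807046 [34.714168548583984, 87.8778076171875]
grip 35.89453500417217 14.999494850635529
contact False [474.3   3.2  16.4] [ 0.7  0.2 -1.3]
t 28.025
[320.44326131 119.03422255]
-90.7 [442.9666952  143.73044758]
-0.7 [321.40730736 119.22853883]
1 [319.06554516 118.75652557]
91 [192.57658126  93.2609953 ]
```

View pics/p2c.png

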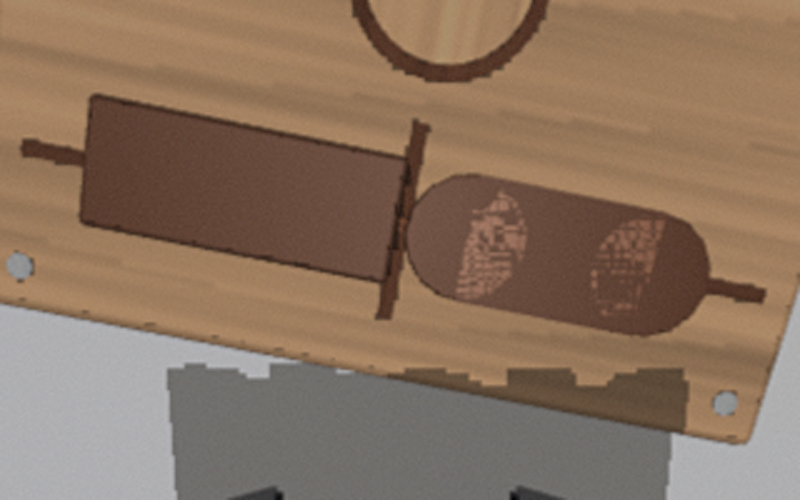

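The two bars sit end to end at the cross. The seen gap is about 10 crop pixels near (400,220), roughly 2 mm true. I'll nudge the round bar 1.2 mm closer, then pick the grooved bar.

Run:
```python
from h import *
p=onb(-30,-46); q=best([*p,110],BD[2]); env.move_pose([*p,90],q); env.move_l([*p,16.5],rate=150); env.move_gripper(5,8)
n=onb(-30,-44.8); env.move_l([*n,16.6],rate=20); env.move_gripper(56); env.move_l([*n,90],rate=250)
d=over(onb(-30,0),12,"p3",h=80)
g=(554.2,349.3); d=over(g,22,None); c,y,s=bar(d,g); print(c,y,s)
pick(c,y,4,56,15)
place(onb(-30,-0.0),BD[2],38.3,56)
d=over(onb(-30,0),12,"p4",h=100); print(px(d,[*onb(-30,0),56]))
a=cv2.imread("pics/p3.png")[30:230,160:480]; b=cv2.imread("pics/p4.png")[30:230,160:480]
cv2.imwrite("pics/p34.png",cv2.resize(np.vstack([a,b]),(480,600),interpolation=cv2.INTER_AREA))
```

```text
[554.2098999  349.40481567] -0.47839797 [34.13718795776367, 87.91726684570312]
grip 35.686262178462016 14.999890476465225
contact False [483.1  48.   38.5] [-0.  -0.5 -1.6]
t 42.3
[320.60583912 119.05726555]
```

View pics/p34.png

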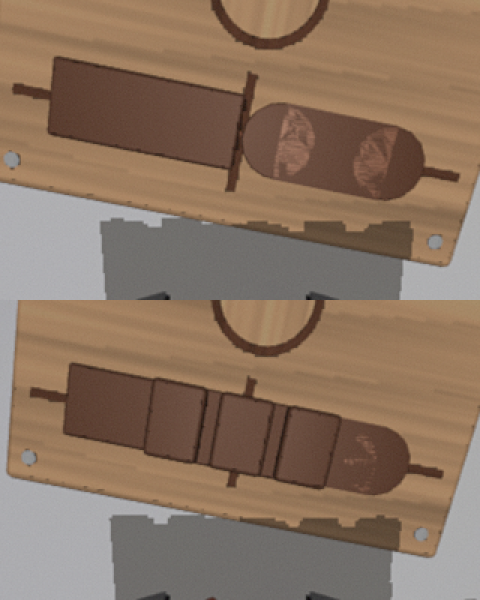

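The joint is now nearly closed, and the grooved bar lies centred over it (lower crop, about (243,433)). Next is the cup.

```bash
cat >> h.py <<'E'
def cup(d,xy,z,vmax=80):
    m=(d["img"].max(2)<vmax).astype(np.uint8); m=cv2.morphologyEx(m,cv2.MORPH_CLOSE,np.ones((7,7),np.uint8)); m=cv2.morphologyEx(m,cv2.MORPH_OPEN,np.ones((5,5),np.uint8))
    t=px(d,[*xy,z]); c=min([c for c in cv2.findContours(m,cv2.RETR_EXTERNAL,cv2.CHAIN_APPROX_NONE)[0] if cv2.contourArea(c)>150],key=lambda c:np.linalg.norm(c[:,0].mean(0)-t))
    P=w(d,c[:,0],z); (a,b),r=cv2.minEnclosingCircle(P.astype(np.float32)); return np.array([a,b]),2*r,np.ptp(P,0)
E
python3 - <<'E'
from h import *
g=(705,9); d=over(g,20,None); c,D,s=cup(d,g,20); print(c,D,s)
d=over(c,20,"c1"); c,D,s=cup(d,c,20); print(c,D,s,px(d,[*c,20]),env.get_obs()["t"])
print([(r["centre"],r["score"],w(d,r["centre"],0)) for r in env.landmark_of("cup_shell","wrist")])
a=cv2.imread("pics/c1.png")[20:220,160:480]; cv2.imwrite("pics/c1c.png",cv2.resize(a,(640,400),interpolation=cv2.INTER_CUBIC))
for f in (np.pi/2,1.5*np.pi): print(env.ik([*c,3],quat(f)))
E
```

```text
[710.13800049  12.81658268] 40.04511260986328 [39.28926121 38.05015526]
[710.22692871  12.80649471] 39.81228256225586 [37.85334301 39.16811022] [320.09749804 118.4441882 ] 45.3083
[([321.8, 117.8], 0.96, array([[710.84236892,  10.93077041]]))]
[-7.98258639e-02  6.21623304e-01  1.45057595e+00 -4.44089210e-16
  1.06939340e+00 -1.65062219e+00]
[-7.98258639e-02  6.21623304e-01  1.45057595e+00 -4.44089210e-16
  1.06939340e+00  1.49097046e+00]
```

View pics/c1c.png

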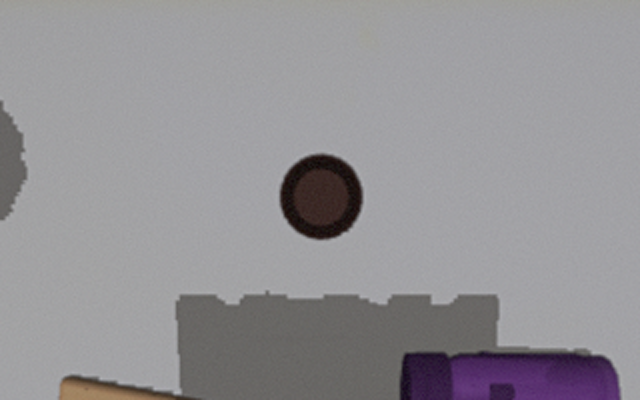

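The cup is mouth up, centred at crop (321,196), which puts its mouth at world (710.2, 12.8). I'll pick it with a gentle grip.

Run:
```python
from h import *
import h
h.best=lambda p,phi:quat(np.pi/2)
pick((710.2,12.8),0,3,58,4,up=120)
place(onb(-30,0),0,59.5,58,up=130)
d=over(onb(-30,0),76,"p5",h=150); c,D,s=cup(d,onb(-30,0),76); print(rel(c),D,s)
jx=(415,-311); d=over(jx,106,"j1",h=180)
for n in ("chili_jar",): print([(np.round(r["rect"]),round(r["score"],2)) for r in env.recognise(n,"wrist")])
hsv=cv2.cvtColor(d["img"],cv2.COLOR_RGB2HSV); m=((hsv[...,0]>14)&(hsv[...,0]<32)&(hsv[...,1]>120)&(hsv[...,2]>90)).astype(np.uint8)
m=cv2.morphologyEx(m,cv2.MORPH_CLOSE,np.ones((5,5),np.uint8))
for k in cv2.findContours(m,cv2.RETR_EXTERNAL,cv2.CHAIN_APPROX_NONE)[0]:
    if cv2.contourArea(k)>200: print(cv2.boundingRect(k),[ (np.round(x,1)) for x in cv2.minEnclosingCircle(w(d,k[:,0],106).astype(np.float32))])
print(env.get_obs()["t"])
a=cv2.imread("pics/p5.png")[20:220,160:480]; b=cv2.imread("pics/j1.png")[20:220,160:480]
cv2.imwrite("pics/p5j.png",cv2.resize(np.vstack([a,b]),(480,600),interpolation=cv2.INTER_AREA))
```

```text
grip 39.21524180889537 4.000052621704526
contact False [483.2  48.1  59.8] [ 0.5  0.1 -0.1]
t 52.9667
[-30.1740699    0.33676063] 49.095211029052734 [39.56272007 43.13979426]
[(array([384., 118.,  70.,  51.]), 0.77), (array([140., 170.,  80.,  66.]), 0.7), (array([294.,  90.,  52.,  52.]), 0.66)]
(296, 94, 48, 51) [array([ 415. , -309.1]), np.float64(19.8)]
57.4333
```

View pics/p5j.png

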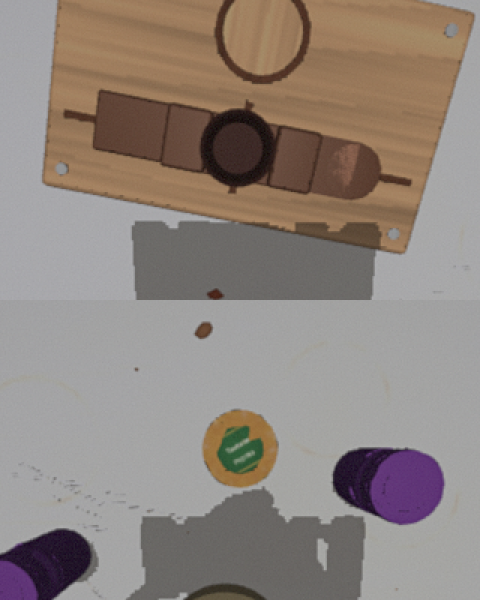

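The cup stands on the middle of the grooved bar, upper crop (237,147), at board-frame (-30.2, 0.3). The yellow-capped jar, lower crop (240,448), is at world (415, -309). The other two are purple, so this is the one meant. I'll pick it with the fingers along x, clear of the purple neighbours.

Run:
```python
from h import *
pick((415,-309.3),0,76,64,20,up=220)
place(onb(42,0),0,88.5,64,up=220)
p=onb(42,0); env.move_pose([p[0]-140,p[1],240],quat(PH)); env.pause(.2); d=snap("wrist","e1"); s=snap("side","e2"); print(env.get_obs()["t"])
print([(r["centre"],rel(w(d,r["centre"],12)[0])) for r in env.landmark_of("chili_jar","wrist")][:2],px(d,[*p,12]))
u=px(s,[*p,40]).astype(int); 
a=cv2.imread("pics/e1.png")[0:240,160:480]; b=cv2.imread("pics/e2.png")[u[1]-60:u[1]+60,u[0]-80:u[0]+80]
cv2.imwrite("pics/e.png",np.vstack([cv2.resize(a,(400,300)),cv2.resize(b,(400,300),interpolation=cv2.INTER_CUBIC)]))
```

```text
grip 40.92752674700743 20.00020902627366
contact False [553.7  34.2  88.6] [ 0.2  1.2 -1.5]
t 65.0667
66.75
[([632.7, 185.8], array([ -29.99681902, -447.27556924])), ([316.4, 58.8], array([44.22684425,  4.48573677]))] [319.63508539  61.47741968]
```

View pics/e.png

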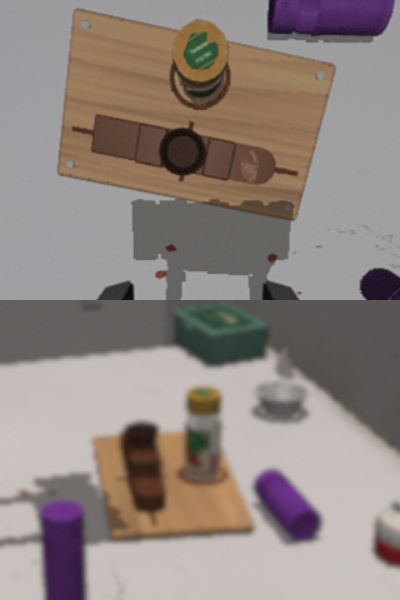

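The stack, cup and jar stand right. However, the purple look-alike behind the board on the right is lying down. It stood there at first, at about (590,-166), so my low carry of the square bar at 110 mm must have knocked it over. I'll look closely and put it back upright where it stood.

Run:
```python
from h import *
s=snap("side"); g=(575,-140)
d=over(g,21,"f1",h=200)
hsv=cv2.cvtColor(d["img"],cv2.COLOR_RGB2HSV); m=((hsv[...,0]>125)&(hsv[...,0]<155)&(hsv[...,1]>90)).astype(np.uint8)
for k in cv2.findContours(m,cv2.RETR_EXTERNAL,cv2.CHAIN_APPROX_NONE)[0]:
    if cv2.contourArea(k)>300: print(cv2.boundingRect(k),cv2.minAreaRect(w(d,k[:,0],21).astype(np.float32)),cv2.boxPoints(cv2.minAreaRect(k)).round().tolist())
print(env.get_obs()["t"])
a=cv2.imread("pics/f1.png")[20:240,160:560]; cv2.imwrite("pics/f1c.png",cv2.resize(a,(800,440),interpolation=cv2.INTER_CUBIC))
```

```text
(331, 333, 38, 35) ((263.42333984375, -180.47683715820312), (57.245811462402344, 50.58552169799805), 2.3599302768707275) [[331.0, 333.0], [368.0, 333.0], [368.0, 367.0], [331.0, 367.0]]
(501, 245, 66, 54) ((386.76812744140625, -417.83184814453125), (105.64789581298828, 35.209529876708984), 60.25225067138672) [[497.0, 263.0], [511.0, 238.0], [573.0, 274.0], [559.0, 298.0]]
(218, 64, 100, 42) ((610.9393310546875, -80.5956039428711), (108.99897003173828, 42.745723724365234), 89.97161865234375) [[218.0, 105.0], [218.0, 64.0], [317.0, 64.0], [317.0, 105.0]]
67.8667
```

View pics/f1c.png

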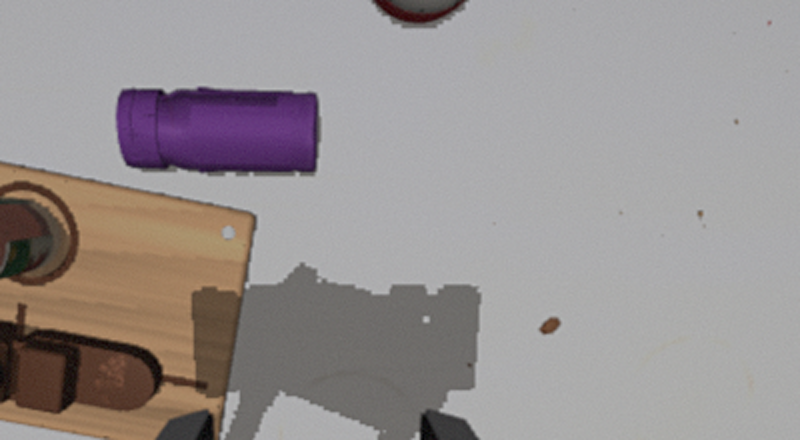

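The purple jar lies along y with its cap end at y≈-26 (crop (118-318, 90-172)), centre (611,-81). I'll grip it lightly across the cap so it swings upright when lifted.

Run:
```python
from h import *
P=[611,-40]; q=best([*P,160],0); env.move_gripper(60); env.move_pose([*P,200],q); print(env.get_obs()["joints"].round(2))
env.move_l([*P,30],rate=200); env.move_l([*P,15],rate=60,threshold=8); env.move_gripper(5,3)
o=env.get_obs(); print(o["gripper_width"],o["grip_force"],o["tcp_pos"])
env.move_l([611,-60,70],rate=60); env.move_l([611,-120,190],rate=120); env.pause(.3)
o=env.get_obs(); print(o["t"],o["gripper_width"],o["ft_force"])
s=snap("side","g1"); u=px(s,[611,-120,130]).astype(int); print(u)
a=cv2.imread("pics/g1.png")[u[1]-60:u[1]+60,u[0]-80:u[0]+80]; cv2.imwrite("pics/g1c.png",cv2.resize(a,(640,480),interpolation=cv2.INTER_CUBIC))
```

```text
[-0.18  0.33  1.43 -0.    1.38 -0.18]
41.043056376272254 2.998182624578476 [611.20933503 -40.00563579  15.20610558]
73.9167 41.188725285493845 [-0.11759781  0.36551551 -1.45268145]
[350 176]
```

View pics/g1c.png

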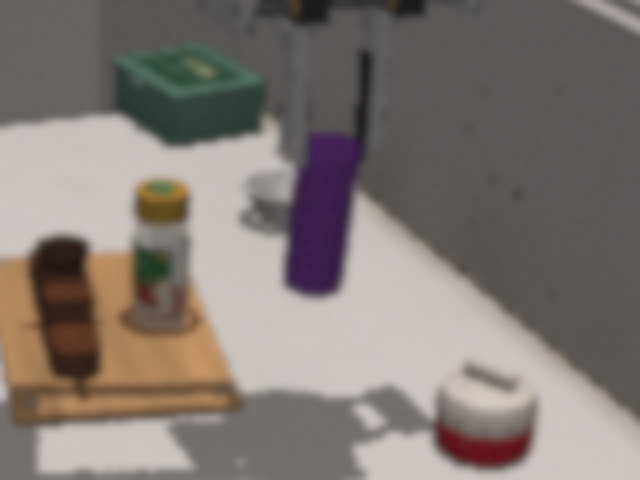

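It hangs near vertical, with its body from (330,140) to (315,290). I'll stand it at its original spot.

Run:
```python
from h import *
P=[589,-166]; env.move_l([*P,190],rate=120); env.pause(.3); env.move_l([*P,105],rate=120)
print(env.move_l([*P,86],rate=25,threshold=5)); o=env.get_obs(); print(o["tcp_pos"],o["ft_force"],o["gripper_width"]); env.pause(.2)
env.move_gripper(62); env.pause(.3); env.move_l([*P,210],rate=150)
env.move_pose([300,0,330],quat(PH)); env.pause(.2); s=snap("side","k1"); d=snap("top","k2"); print(env.get_obs()["t"])
a=cv2.imread("pics/k1.png")[130:310,190:430]; b=cv2.imread("pics/k2.png")[100:280,150:470]
cv2.imwrite("pics/k.png",np.hstack([cv2.resize(a,(400,300),interpolation=cv2.INTER_CUBIC),cv2.resize(b,(400,300),interpolation=cv2.INTER_CUBIC)]))
a=cv2.imread("pics/top0.png")
```

```text
False
[ 589.36825639 -166.21981257   86.10079192] [1.78070394 0.1827502  3.21621789] 41.14279331071955
80.45
```

View pics/k.png

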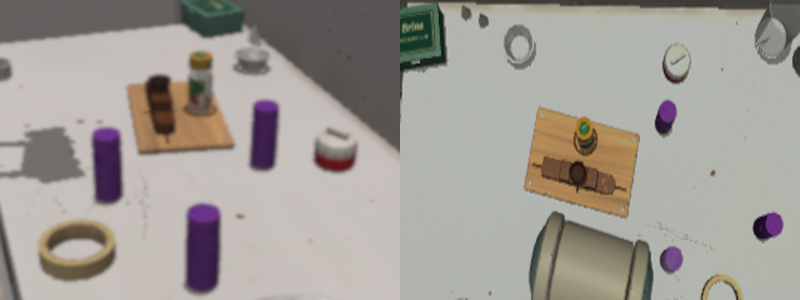

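All three purple jars stand upright again, the display is complete, and the timer and tart dish are where they were. I'll hand it in.

```bash
python3 -c "
from h import *
print(env.sign_off())"
```

```text
the job is handed in; nothing more can be done
None
```

The display is built as asked and handed in at about 80 s, timer and tart dish untouched, but I knocked over one purple look-alike jar, most likely while carrying the square bar, and stood it back up within a few mm of its original spot.

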